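Unstack the samples onto their stands

TASK

Four sample containers have been piled in one stack: take the stack apart and set each one upright on its own round wooden stand, sitting down inside the rim. They go by width: the narrowest container on the narrowest stand, and so on up to the wide flat dish on the widest stand. Let nothing tip over, and leave the green slide box and the loupe where they lie.

Things in the scene. Friction and masses are not known exactly. Their poses are not given: they have to be found in the camera images.
- vial: Sample vial with white contents and a blue cap, round and upright: 22 mm diameter, 45 mm tall, about 20 g. At the start it is the top of the stack, standing on the small jar. Origin at the centre of its underside, z up along its axis.
- small_jar: Glass sample jar with grey contents and a white lid, round: 34 mm diameter, 50 mm tall, about 60 g. At the start it stands on the large jar. Origin at the centre of its underside, z up along its axis.
- large_jar: Glass sample jar with sandy contents and a red lid, round: 48 mm diameter, 70 mm tall, about 120 g. At the start it stands on the dish. Origin at the centre of its underside, z up along its axis.
- dish: Flat clear plastic petri dish with chips, round: 65 mm diameter, 16 mm tall, about 30 g; behaves as a solid disc whose sides flare slightly. At the start it stands on the desk (z = 0) under the whole stack (181 mm tall in all; every thing is within 3 mm of centred on the one below). Origin at the centre of its underside, z up along its axis.
- stand_38: Fixed turned-wood stand with a cork floor, standing on the desk: a shallow round tray, inner diameter 38 mm, outer diameter 46 mm, its floor 3 mm and its rim 7 mm above the desk (wall 4 mm). Origin at the centre of its underside, z up. It is the narrowest of the four and belongs to the vial.
- stand_50: Fixed turned-wood stand with a cork floor, standing on the desk: a shallow round tray, inner diameter 50 mm, outer diameter 58 mm, its floor 3 mm and its rim 7 mm above the desk (wall 4 mm). Origin at the centre of its underside, z up. It is the second narrowest of the four and belongs to the small jar.
- stand_64: Fixed turned-wood stand with a cork floor, standing on the desk: a shallow round tray, inner diameter 64 mm, outer diameter 72 mm, its floor 3 mm and its rim 7 mm above the desk (wall 4 mm). Origin at the centre of its underside, z up. It is the second widest of the four and belongs to the large jar.
- stand_81: Fixed turned-wood stand with a cork floor, standing on the desk: a shallow round tray, inner diameter 81 mm, outer diameter 89 mm, its floor 3 mm and its rim 7 mm above the desk (wall 4 mm). Origin at the centre of its underside, z up. It is the widest of the four and belongs to the dish.
- slide_case: Bystander: closed green slide box, 72 x 108 x 37 mm, loose on the desk. Origin at the centre of its underside.
- loupe: Bystander: small black loupe, 32 x 56 x 13 mm, loose; origin at the centre of its underside. Beyond it a big white foam box (fixed, solid) overhangs on a glass tank: underside 0.24 m above the desk, nearest corner x = 0.61, y = 0.21, front face from there to x = 0.72, y = -0.08. Keep the wrist clear: cross from side to side about 0.42 m from the base.
Things that resemble listed ones, but are neither listed nor needed, are in the scene too. Leave any pink look-alike of the stand_81 alone.

How it is judged (in metres and radians):
At the end, for the whole second after the job is handed in: Vial, small jar, large jar, dish on the 38, 50, 64, 81 mm stands: each within 10 mm of the stand centre, underside 1 to 5 mm above the stand underside, upright within 0.08 rad, released, at rest (under 0.02 m/s); slide box and loupe within 20 mm of where they were (horizontal distance between vial and stand_38 below 0.01 m and z of vial in the frame of stand_38 between 0.001 and 0.005 m and angle between each of vial, small_jar, large_jar, dish's own z axis and vertical below 0.08 rad and linear speed of each of vial, small_jar, large_jar, dish below 0.02 m/s and horizontal distance between small_jar and stand_50 below 0.01 m and z of small_jar in the frame of stand_50 between 0.001 and 0.005 m and horizontal distance between large_jar and stand_64 below 0.01 m and z of large_jar in the frame of stand_64 between 0.001 and 0.005 m and horizontal distance between dish and stand_81 below 0.01 m and z of dish in the frame of stand_81 between 0.001 and 0.005 m and distance of each of slide_case, loupe from where it was at the start of the episode below 0.02 m); the robot touches nothing.
It fails at once if a container is tipped over (angle between any of vial, small_jar, large_jar, dish's own z axis and vertical above 0.7 rad).
It fails at once if the slide box or the loupe is pushed away (distance of any of slide_case, loupe from where it was at the start of the episode above 0.03 m).
It also fails if it takes over 131 s, if anything falls off the work surface, if the arm or the gripper's body presses on something with over 40 N, if the wrist force passes 120 N, or if a joint passes its speed limit or range.

ROBOT

A 6-joint arm with a two-finger parallel gripper is mounted at the origin on a cart in front of the work surface, level with it; the furniture and walls round the work are solid. World frame = base frame: x ahead of the robot, y to its left, z up, the work surface at z = 0. Lengths are in mm, angles in rad, forces in N, time in s.
With the tool pointing down it reaches from about 350 to 875 mm from the base axis. Payload 4.2 kg.
Tool frame: the origin (TCP) lies midway between the tips of the shut fingers; the grasp point (between the pads) lies 19 mm behind it; z points along the fingers, y is the direction in which the jaws open and shut (so a half turn about z gives the same grasp; the last joint's range is limited). The gripper opens to 85 mm and grips with 20 to 120 N. Pads are 22 mm wide; open, the fingers measure 114 mm over their backs; the gripper's body (76 mm by 85 mm) begins 54 mm behind the grasp point. The pads swing forward as they close: fully open they stand 13 mm farther back than shut.
Start: joints at [-0.867, 0.385, 0.008, 0, -1.194, -0.259], TCP at [268.935, -564.157, 231.312] pointing down, gripper open.
Joint ranges: [-3.14, 3.14], [-1.21, 2.06], [-1.07, 1.41], [-3.16, 2.05], [-2.99, -0.16], [-3.1, 3.1]. Speed limits (rad/s): [2.79, 2.79, 3.14, 3.14, 3.14, 3.14].

INTERFACE

Orientations are given as a unit quaternion [x, y, z, w].
In Python, from bench import read_state, get_image, job_done, search_frame, regions_of gives the robot as it stands.
- The arm moves only by the tool servo_tool, never from a script. Its arguments are lists of equal length, an entry for each row: "turn": the turn, a rotation vector about the world's x, y, z in rad, a list of three; "dp": the shift along the world's x, y, z in m, a list of three; "fingers": the finger opening in m, from 0 to 0.0854. In form: {"turn": [[rx, ry, rz], ...], "dp": [[tx, ty, tz], ...], "fingers": [fingers, ...]}. A call has exactly 5 rows; each row shifts and turns the pose as measured when the row begins; what a row does not reach is not made up. A row lasts 1/8 s, in which the tool goes at most 62.5 mm and 10.7 degrees, less where a joint would pass 70% of its speed; a pose out of reach is approached as far as the arm can. A call is refused whole if a number of a shift passes 0.0625 or a number of a turn 0.188, either way. A call with a gripper value outside its range is refused whole. The fingers move at their own pace and stop on an object; the grip force is fixed at half the most. Time passes only in rows, so rows that do not move let the fingers close, or fill a call up. It gives the time, the measured TCP pose, the force and the opening at its end, in the units of the state.
- read_state(): the state, without advancing time (a new reading comes with each control period).
- get_image(name): name is "side" or "top" or "wrist"; returns a dict with "img" (480x640x3 uint8, red, green, blue), "vfov" (degrees; the focal length in pixels is half the picture's height over the tangent of half this angle, whatever the lens; pixels are square), "cx", "cy" (the principal point, pixels), "world_from_camera" (4x4, takes a point from camera to world coordinates); the wrist camera has in their place "mount" (4x4, takes a point from camera to tool coordinates, whose origin is the TCP and whose axes are the flange's). Camera axes: x right, y down, z forward; pixel columns grow to the right and rows downward; lengths in mm; the calibration is good to about 2 mm. A picture is of the moment at which its call begins: read the wrist's pose just before it. There is no depth.
- job_done(): hands the job in, once; it reports no verdict.
Trained networks look in the newest picture that a camera, given by its name, has taken for a name from the list of things; names that differ only in an ending like _2 or _b are one class to them, and where a whole thing is asked for, a point or a joint stands for the part that bears it (a point fixed in the world has none). Each returns a list of dicts, best first, with "score" (0 to 1); they miss things now and then, are a little off and sometimes report something else, mostly with a low value. They report only what shows in the picture. A call takes as long as a camera call. They do not tell look-alikes from the thing itself.
- search_frame(query, camera): "box" ([left, top, width, height] in pixels, round what is visible of it).
- regions_of(query, camera): "region" (480x640 bool, what is visible of it) and "box" ([left, top, width, height] in pixels, round what is visible of it).
The state is a dict: "clock": time; "joints": joint angles; "joint_vel": joint speeds; "joint_efforts": joint torques, N m; "position": TCP position; "ee_rot": TCP orientation; "contact_force": force on the tool from outside, world axes, zero at the start; "wrist_torque": the same for the moment, N m; "gripper_width": finger opening in mm.
Only numpy, scipy, OpenCV 4.12 (cv2) and the standard library are available. Lean on these libraries where they do the work, as an engineer would, in place of code of your own. Each camera call takes 0.05 s, during which the arm holds its last target. There are 200 camera calls.

## Working session

There is one attempt and no reset: what is moved stays moved. The work goes in short steps, Python scripts to look and compute and a tool call to move; the robot and the scene stay as the last step left them, time stands still between calls to the robot, and variables do not carry over. Pictures are saved under pics/ and viewed, about 12 in all and at most 16, crops included, and the job is handed in when it is done.

Besides the shell and the picture viewer there is one more tool, called after "Request:" as name(argument=value, ...) on one line, values as JSON. servo_tool: Moves the arm, as the interface text tells. Its arguments: {"type":"object","properties":{"turn":{"type":"array","items":{"type":"array","items":{"type":"number"}}},"dp":{"type":"array","items":{"type":"array","items":{"type":"number"}}},"fingers":{"type":"array","items":{"type":"number"}}},"required":["turn","dp","fingers"]}

```bash
mkdir -p pics; ls; python3 - <<'E'
from bench import *
import cv2
s=read_state();print(s)
for c in("side","top"):
    d=get_image(c);cv2.imwrite(f"pics/{c}0.png",d["img"][:,:,::-1])
    print(c,d["vfov"],d["cx"],d["cy"],d["world_from_camera"])
    for q in["vial","small_jar","large_jar","dish","stand_38","stand_50","stand_64","stand_81","slide_case","loupe"]:
        print(q,[(round(r["score"],2),[round(float(x)) for x in r["box"]]) for r in search_frame(q,c)][:4])
E
```

```text
pics
{'clock': 0.0, 'joints': array([-8.67404860e-01,  3.85538165e-01,  6.61943560e-03, -5.05041859e-04,
       -1.19399587e+00, -2.58595644e-01]), 'joint_vel': array([ 6.13782509e-04, -3.45265308e-04, -1.20676853e-03, -6.48038781e-05,
       -3.11625064e-04, -2.66780006e-05]), 'joint_efforts': array([-1.91086533e-04, -3.92290986e+01,  1.88406640e+01,  4.18619066e+00,
       -4.52568900e-03, -2.13532377e-05]), 'position': array([ 268.68308294, -563.64820882,  230.22928786]), 'ee_rot': array([-2.20478110e-01,  9.75391320e-01,  1.04755223e-03, -2.81944154e-04]), 'contact_force': array([-0.39559916, -0.47912597,  0.39961484]), 'wrist_torque': array([ 0.06232444, -0.00481415, -0.00814445]), 'gripper_width': 85.70520081162427}
side 44.672951613721125 319.8555559786746 242.99736521690485 [[-9.98888127e-01  2.93113717e-02 -3.69236154e-02  5.44957654e+02]
 [ 4.71414542e-02  6.13727574e-01 -7.88109224e-01  9.77672384e+02]
 [-4.39521531e-04 -7.88973579e-01 -6.14426967e-01  7.48729831e+02]
 [ 0.00000000e+00  0.00000000e+00  0.00000000e+00  1.00000000e+00]]
vial [(0.93, [391, 251, 12, 26])]
smal
[... 979 characters left out ...]
.79827210e-03 -1.99516843e-01 -9.79887036e-01  1.05191939e+03]
 [ 0.00000000e+00  0.00000000e+00  0.00000000e+00  1.00000000e+00]]
vial []
small_jar [(0.59, [262, 307, 22, 17])]
large_jar [(0.5, [266, 304, 24, 24])]
dish [(0.67, [266, 301, 28, 32])]
stand_38 [(0.78, [208, 187, 43, 34]), (0.74, [336, 268, 42, 41]), (0.59, [243, 250, 26, 26])]
stand_50 [(0.78, [208, 187, 43, 34]), (0.74, [336, 268, 42, 41]), (0.59, [243, 250, 26, 26])]
stand_64 [(0.78, [208, 187, 43, 34]), (0.74, [336, 268, 42, 41]), (0.59, [243, 250, 26, 26])]
stand_81 [(0.78, [208, 187, 43, 34]), (0.74, [336, 268, 42, 41]), (0.59, [243, 250, 26, 26])]
slide_case [(0.86, [409, 198, 52, 37])]
loupe [(0.78, [359, 213, 26, 18])]
```

View pics/side0.png

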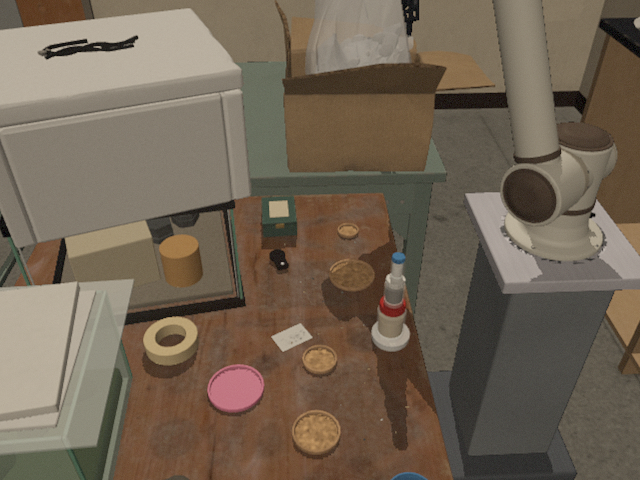

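View pics/top0.png

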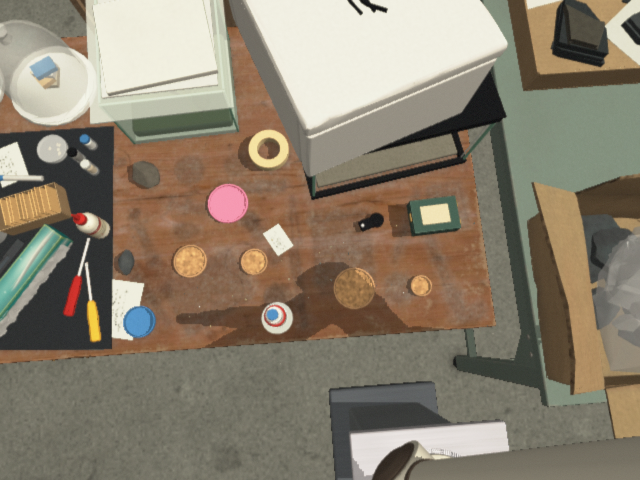

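Side view: the stack stands at (391,300). Brown stands are at (348,231), (352,275), (320,360) and (316,432); the pink look-alike at (236,389) is to be left. In the top view the stands are at (420,286), (354,287), (254,261) and (190,261), and the stack is at (277,318).

```bash
cat > h.py <<'E'
from bench import *
import numpy as np, cv2
def ray(d,uv,T=None):
    T=np.array(d["world_from_camera"]) if T is None else T
    f=240/np.tan(np.radians(d["vfov"])/2)
    v=np.array([(uv[0]-d["cx"])/f,(uv[1]-d["cy"])/f,1.])
    return T[:3,3],T[:3,:3]@v
def onz(d,uv,z,T=None):
    o,v=ray(d,uv,T); return (o+v*(z-o[2])/v[2])
def proj(d,p,T=None):
    T=np.array(d["world_from_camera"]) if T is None else T
    f=240/np.tan(np.radians(d["vfov"])/2)
    q=T[:3,:3].T@(np.array(p)-T[:3,3]); return np.array([d["cx"]+f*q[0]/q[2],d["cy"]+f*q[1]/q[2]])
def wristT(s,d):
    from scipy.spatial.transform import Rotation as R
    T=np.eye(4);T[:3,:3]=R.from_quat(s["ee_rot"]).as_matrix();T[:3,3]=s["position"]
    return T@np.array(d["mount"])
def circ(d,mask,z,T=None):
    c,_=cv2.findContours(mask.astype(np.uint8),cv2.RETR_EXTERNAL,cv2.CHAIN_APPROX_NONE)
    c=max(c,key=len)[:,0]; P=np.array([onz(d,p,z,T)[:2] for p in c],np.float32)
    (x,y),r=cv2.minEnclosingCircle(P)
    A=np.c_[2*P,np.ones(len(P))];k=np.linalg.lstsq(A,(P**2).sum(1),rcond=None)[0]
    return k[:2].round(1),round(2*float(np.sqrt(k[2]+k[0]**2+k[1]**2)),1),round(2*r,1)
E
python3 - <<'E'
from h import *
for c in("side","top"):
    d=get_image(c)
    for r in regions_of("stand_81",c):print(c,"stand",round(r["score"],2),[int(x) for x in r["box"]],circ(d,r["region"],7))
    for q,z in[("vial",158),("small_jar",120),("large_jar",80),("dish",16),("slide_case",37),("loupe",13)]:
        for r in regions_of(q,c)[:2]:
            m=r["region"];v,u=np.nonzero(m);print(c,q,round(r["score"],2),[int(x) for x in r["box"]],onz(d,(u.mean(),v.mean()),z).round(0))
d=get_image("top")
m=cv2.inRange(cv2.cvtColor(d["img"],cv2.COLOR_RGB2HSV),(95,100,80),(125,255,255));m[:,:250]=0;m[:,310:]=0
v,u=np.nonzero(m);print(len(u),onz(d,(u.mean(),v.mean()),181))
cv2.imwrite("pics/c.png",cv2.resize(d["img"][220:340,160:450,::-1],None,fx=2.7,fy=2.7,interpolation=2))
E
```

```text
side stand 0.95 [330, 256, 42, 34] (array([444.5, 125.1]), 91.2, 96.8)
side stand 0.93 [303, 343, 34, 31] (array([516.5, 334.6]), 59.0, 63.2)
side stand 0.69 [292, 409, 47, 43] (array([528. , 471.4]), 73.2, 77.2)
side stand 0.67 [206, 363, 60, 48] (array([650.5, 386. ]), 91.1, 94.9)
side vial 0.61 [390, 250, 9, 30] [393. 286. 158.]
side small_jar 0.8 [380, 276, 24, 32] [398. 305. 120.]
side large_jar 0.66 [376, 297, 29, 44] [403. 327.  80.]
side dish 0.56 [370, 330, 37, 19] [395. 312.  16.]
side slide_case 0.57 [262, 195, 34, 39] [585. -33.  37.]
side loupe 0.79 [268, 249, 18, 21] [585.  80.  13.]
top stand 0.92 [337, 267, 37, 41] (array([440.6, 121.9]), 87.0, 90.8)
top stand 0.82 [174, 244, 30, 33] (array([525.2, 470.1]), 68.1, 71.3)
top stand 0.81 [206, 184, 43, 39] (array([646.7, 383.1]), 88.8, 94.4)
top stand 0.64 [409, 277, 20, 17] (array([435.7, -20.2]), 44.9, 47.6)
top vial 0.22 [263, 303, 25, 25] [384. 278. 158.]
top small_jar 0.6 [263, 306, 20, 18] [388. 284. 120.]
top large_jar 0.69 [408, 278, 23, 17] [428.  -4.  80.]
top large_jar 0.46 [269, 304, 21, 22] [384. 275.  80.]
top dish 0.7 [260, 302, 32, 32] [377. 284.  16.]
top dish 0.38 [409, 279, 20, 19] [434. -18.  16.]
top slide_case 0.72 [407, 199, 55, 33] [579. -57.  37.]
top loupe 0.59 [359, 212, 27, 17] [581.  72.  13.]
top loupe 0.32 [268, 308, 12, 13] [396. 296.  13.]
87 [388.50652493 285.97830006 181.        ]
```

View pics/c.png

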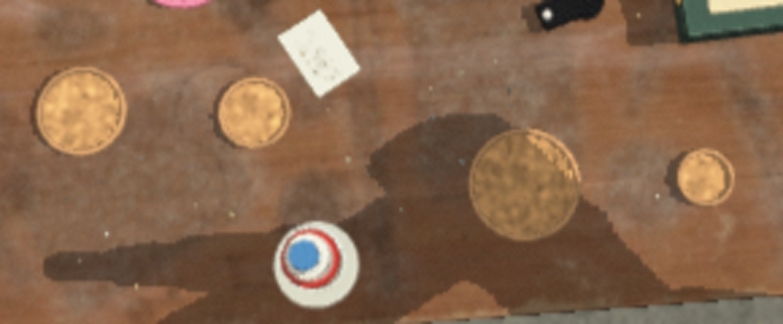

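Sizes confirm them: 38 at about (436,-20), 81 at about (442,123), 50 at about (516,334), 64 at about (526,471), and the stack at about (388,287). I'll cross toward stand_38 first.

Request:
servo_tool(turn=[[0,0,0],[0,0,0],[0,0,0],[0,0,0],[0,0,0]], dp=[[0.016,0.054,0.012],[0.016,0.054,0.012],[0.016,0.054,0.012],[0.016,0.054,0.012],[0.016,0.054,0.012]], fingers=[0.085,0.085,0.085,0.085,0.085])

```text
clock: 2.58
position: [349.1, -289.6, 290.3]
ee_rot: [-0.217, 0.976, 0.001, -0.001]
contact_force: [1.8, 1.1, 1.0]
gripper_width: 85.1
```

Request:
servo_tool(turn=[[0,0,0],[0,0,0],[0,0,0],[0,0,0],[0,0,0]], dp=[[0.014,0.054,0.006],[0.014,0.054,0.006],[0.014,0.054,0.006],[0.014,0.054,0.006],[0.014,0.054,0.006]], fingers=[0.085,0.085,0.085,0.085,0.085])

```text
clock: 3.2
position: [419.9, -10.8, 324.1]
ee_rot: [-0.217, 0.976, 0.0, 0.003]
contact_force: [1.4, -0.1, 0.5]
gripper_width: 85.5
```

```bash
cat > w.py <<'E'
from h import *
import sys
s=read_state();d=get_image("wrist");T=wristT(s,d)
print(s["clock"],s["position"].round(1),s["ee_rot"].round(3),s["gripper_width"])
print("cam",T[:3,3].round(),T[:3,2].round(2),d["vfov"])
cv2.imwrite(f"pics/{sys.argv[1]}.png",d["img"][:,:,::-1])
for a in sys.argv[2:]:
    q,z=a.split(":")
    for r in regions_of(q,"wrist")[:3]:print(q,round(r["score"],2),[int(x) for x in r["box"]],circ(d,r["region"],float(z),T))
E
python3 w.py w1 stand_38:7
```

```text
3.2 [419.9 -10.8 324.1] [-0.217  0.976  0.     0.003] 85.47935151011657
cam [347. -46. 467.] [ 0.29  0.13 -0.95] 62.970447170257245
stand_38 0.97 [368, 206, 75, 69] (array([442. , 122.7]), 88.2, 91.0)
stand_38 0.89 [567, 368, 48, 30] (array([519.8, 465.2]), 60.5, 76.7)
stand_38 0.63 [494, 330, 45, 37] (array([513.6, 331.2]), 58.1, 61.5)
```

View pics/w1.png

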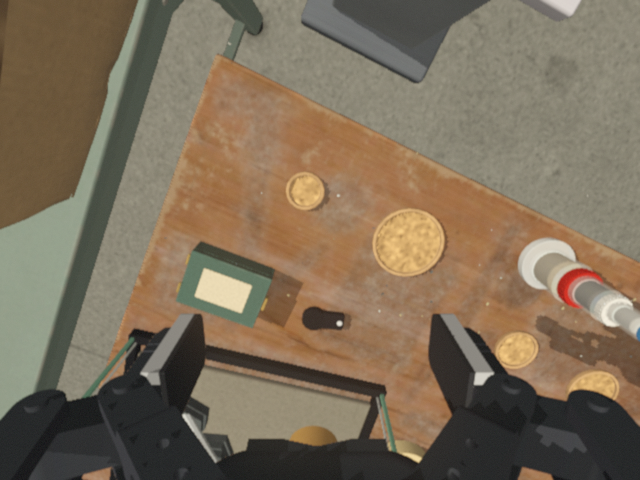

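The view shows stand_38 at (305,190), stand_81 at (409,242), the stack at right with its base at (548,262), and stands 50 and 64 at (516,350) and (594,385). These agree with the map.

Request:
servo_tool(turn=[[0,0,0],[0,0,0],[0,0,0],[0,0,0],[0,0,0]], dp=[[-0.006,0.059,-0.008],[-0.006,0.059,-0.008],[-0.006,0.059,-0.008],[-0.006,0.059,-0.008],[-0.006,0.059,-0.008]], fingers=[0.085,0.085,0.085,0.085,0.085])

```text
clock: 3.92
position: [390.4, 289.1, 285.5]
ee_rot: [-0.216, 0.976, 0.001, 0.007]
contact_force: [1.4, -0.6, 0.5]
gripper_width: 84.8
```

Request:
servo_tool(turn=[[0,0,0],[0,0,0],[0,0,0],[0,0,0],[0,0,0]], dp=[[0,0,-0.008],[0,0,-0.008],[0,0,0],[0,0,0],[0,0,0]], fingers=[0.06,0.06,0.06,0.06,0.06])

```text
clock: 4.55
position: [390.7, 288.2, 268.4]
ee_rot: [-0.216, 0.976, 0.0, 0.006]
contact_force: [1.0, -0.8, -0.5]
gripper_width: 60.1
```

```bash
cat > capv.py <<'E'
from h import *
s=read_state();d=get_image("wrist");T=wristT(s,d)
m=cv2.inRange(cv2.cvtColor(d["img"],cv2.COLOR_RGB2HSV),(95,110,60),(125,255,255))
n,l,st,ce=cv2.connectedComponentsWithStats(m)
for i in range(1,n):
    if st[i,4]>150: print("blue",st[i],ce[i].round(),onz(d,ce[i],181,T).round(1), circ(d,l==i,181,T))
for q in("vial","small_jar","large_jar","dish"):
    for r in regions_of(q,"wrist")[:2]:print(q,round(r["score"],2),[int(x) for x in r["box"]])
E
python3 w.py w2 stand_38:7; python3 capv.py
```

```text
4.55 [390.7 288.2 268.4] [-0.216  0.976  0.     0.006] 60.103285633116734
cam [317. 252. 411.] [ 0.29  0.14 -0.95] 62.970447170257245
stand_38 0.93 [268, 374, 66, 53] (array([648., 384.]), 88.5, 92.8)
stand_38 0.79 [0, 76, 37, 47] (array([435.6, -15. ]), 41.3, 47.7)
stand_38 0.76 [379, 332, 17, 44] (array([534.9, 458.3]), 45.8, 64.8)
blue [301 228  31  30 706] [316. 242.] [389.5 286.  181. ] (array([389.6, 286. ]), 18.6, 19.6)
blue [ 512  280   61   52 2431] [542. 306.] [366.5 438.8 181. ] (array([366.9, 439. ]), 38.2, 40.4)
vial 0.77 [300, 210, 34, 50]
vial 0.53 [283, 280, 50, 45]
small_jar 0.79 [298, 192, 39, 42]
small_jar 0.39 [105, 121, 90, 88]
dish 0.96 [287, 159, 62, 41]
```

View pics/w2.png

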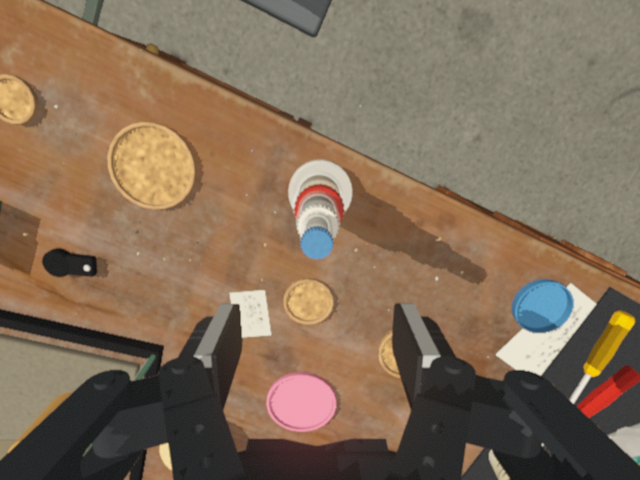

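Cap at (316,242), so the vial axis is at (389.5,286). Descending with a small correction.

Request:
servo_tool(turn=[[-0.003,0.012,0],[0,0,0],[0,0,0],[0,0,0],[0,0,0]], dp=[[-0.001,-0.002,-0.02],[0,0,-0.03],[0,0,-0.025],[0,0,-0.015],[0,0,-0.005]], fingers=[0.05,0.05,0.05,0.05,0.05])

```text
clock: 5.52
position: [387.4, 284.9, 165.0]
ee_rot: [-0.216, 0.976, -0.001, -0.004]
contact_force: [0.2, -0.0, 0.3]
gripper_width: 50.1
```

```bash
python3 w.py w3; python3 capv.py
```

```text
5.525 [387.4 284.9 165. ] [-0.216  0.976 -0.001 -0.004] 50.09174051838051
cam [316. 250. 309.] [ 0.28  0.13 -0.95] 62.970447170257245
blue [ 296  318   51   50 1597] [322. 343.] [388.5 286.3 181. ] (array([389. , 286.2]), 18.4, 21.8)
blue [ 567  338   73   66 3867] [605. 370.] [353.7 389.3 181. ] (array([354.1, 389.5]), 28.9, 31.3)
vial 0.86 [294, 277, 54, 94]
vial 0.66 [273, 343, 66, 52]
small_jar 0.83 [289, 234, 64, 78]
large_jar 0.83 [286, 201, 70, 70]
large_jar 0.58 [0, 304, 36, 31]
dish 0.74 [0, 305, 36, 28]
dish 0.66 [279, 186, 83, 60]
```

Request:
servo_tool(turn=[[0.001,-0.006,0],[0,0,0],[0,0,0],[0,0,0],[0,0,0]], dp=[[0.0015,0.001,-0.008],[0,0,-0.008],[0,0,-0.004],[0,0,0],[0,0,0]], fingers=[0.04,0.032,0.028,0.028,0.028])

```text
clock: 6.45
position: [390.3, 287.7, 147.2]
ee_rot: [-0.216, 0.976, 0.001, 0.003]
contact_force: [0.1, 0.1, -0.1]
gripper_width: 28.0
```

Request:
servo_tool(turn=[[0,0,0],[0,0,0],[0,0,0],[0,0,0],[0,0,0]], dp=[[0,0,0],[0,0,0],[0,0,0],[0,0,0],[0,0,0]], fingers=[0.025,0.022,0.015,0.015,0.015])

```text
clock: 7.08
position: [390.5, 288.0, 147.7]
ee_rot: [-0.216, 0.976, 0.002, 0.003]
contact_force: [-0.0, -0.5, -0.9]
gripper_width: 20.5
```

Request:
servo_tool(turn=[[0,0,0],[0,0,0],[0,0,0],[0,0,0],[0,0,0]], dp=[[0,0,0],[0,0,0.01],[0,0,0.03],[0,0,0.03],[0,0,0.01]], fingers=[0.01,0.01,0.01,0.01,0.01])

```text
clock: 7.7
position: [390.1, 287.3, 230.6]
ee_rot: [-0.216, 0.976, 0.001, 0.002]
contact_force: [-0.4, -0.5, -0.9]
gripper_width: 20.8
```

```bash
python3 w.py w4; python3 - <<'E'
from h import *
d=get_image("side");cv2.imwrite("pics/s4.png",cv2.resize(d["img"][160:360,300:460,::-1],None,fx=3,fy=3))
E
```

```text
7.7 [390.1 287.3 230.6] [-0.216  0.976  0.001  0.002] 20.790505036382946
cam [317. 252. 373.] [ 0.29  0.14 -0.95] 62.970447170257245
```

View pics/s4.png

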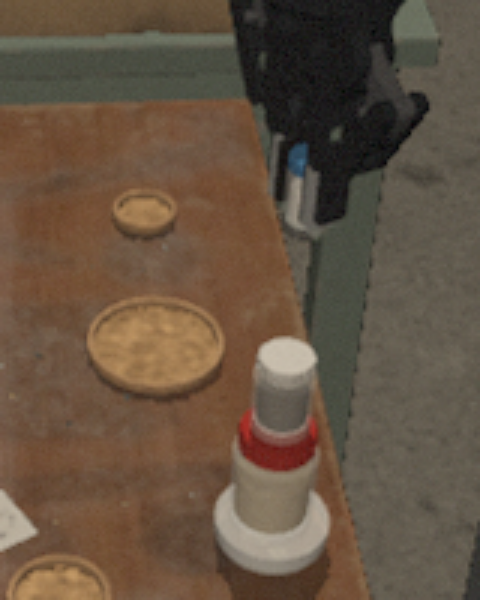

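The vial is held upright and the rest of the stack is undisturbed. Next, to stand_38.

Request:
servo_tool(turn=[[0,0,0],[0,0,0],[0,0,0],[0,0,0],[0,0,0]], dp=[[0.009,-0.06,0],[0.009,-0.06,0],[0.009,-0.06,0],[0.009,-0.06,0],[0.009,-0.06,0]], fingers=[0.01,0.01,0.01,0.01,0.01])

```text
clock: 8.43
position: [431.7, -18.7, 223.6]
ee_rot: [-0.221, 0.975, -0.0, -0.003]
contact_force: [2.0, 0.9, -0.2]
gripper_width: 20.2
```

Request:
servo_tool(turn=[[0,0,0],[0,0,0],[0,0,0],[0,0,0],[0,0,0]], dp=[[0,0,-0.03],[0,0,-0.04],[0,0,-0.04],[0,0,-0.03],[0,0,-0.01]], fingers=[0.01,0.01,0.01,0.01,0.01])

```text
clock: 9.05
position: [427.6, -25.5, 65.5]
ee_rot: [-0.214, 0.977, -0.0, -0.006]
contact_force: [-0.2, 0.3, -0.1]
gripper_width: 20.4
```

```bash
python3 w.py w5 stand_38:7
```

```text
9.05 [427.6 -25.5  65.5] [-0.214  0.977 -0.    -0.006] 20.448174596826398
cam [357. -60. 210.] [ 0.27  0.13 -0.95] 62.970447170257245
stand_38 0.95 [455, 313, 145, 113] (array([433.1, 122.6]), 79.7, 93.2)
stand_38 0.56 [279, 241, 79, 58] (array([432.2, -22.4]), 38.5, 46.0)
```

View pics/w5.png

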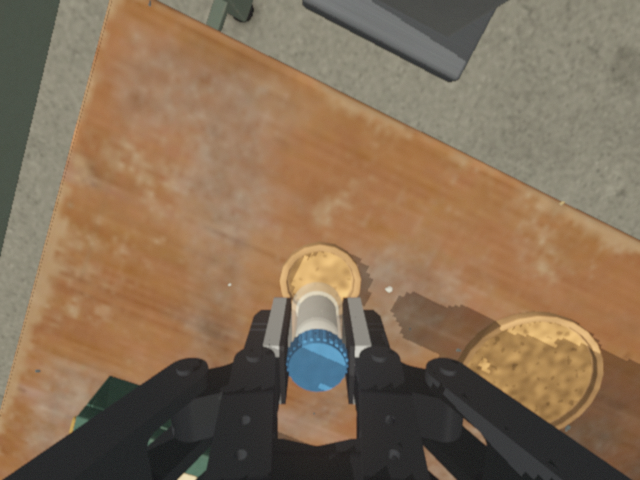

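The vial is held straight over the stand, whose rim spans 280–361 in x with its top at y=244. The vial hides the far part, so I'll fit the visible arc at fixed radius.

```bash
cat > fit.py <<'E'
from h import *
from scipy.optimize import least_squares
import sys
# usage: name diam x y ; fixed-diameter fit to region contour nearest (x,y)
def go(q,D,x,y,z=7,vmax=480):
    s=read_state();d=get_image("wrist");T=wristT(s,d)
    print(s["clock"],s["position"].round(1),s["ee_rot"].round(4),round(s["gripper_width"],1))
    for r in regions_of(q,"wrist"):
        c,_=cv2.findContours(r["region"].astype(np.uint8),cv2.RETR_EXTERNAL,cv2.CHAIN_APPROX_NONE)
        c=max(c,key=len)[:,0];c=c[(c[:,0]>1)&(c[:,0]<638)&(c[:,1]>1)&(c[:,1]<vmax)]
        if len(c)<20: continue
        P=np.array([onz(d,p,z,T)[:2] for p in c])
        f=least_squares(lambda k:np.hypot(*(P-k).T)-D/2,P.mean(0),loss="soft_l1",f_scale=1.)
        if np.hypot(*(f.x-[x,y]))<60: print(q,round(r["score"],2),f.x.round(1),"resid",round(float(np.median(abs(f.fun))),2),"minus tcp",(f.x-s["position"][:2]).round(1))
go(sys.argv[1],*map(float,sys.argv[2:]))
E
python3 fit.py stand_38 45 434 -20 7 285; python3 fit.py stand_81 89 442 123 7 400
```

```text
9.15 [428.4 -25.2  66.5] [-2.145e-01  9.767e-01 -4.000e-04 -5.400e-03] 20.3
stand_38 0.79 [435.3 -21.1] resid 0.31 minus tcp [6.9 4. ]
9.25 [430.2 -24.6  68.4] [-2.148e-01  9.766e-01 -3.000e-04 -2.900e-03] 20.6
stand_81 0.72 [440. 121.] resid 1.16 minus tcp [  9.8 145.6]
```

Request:
servo_tool(turn=[[0,0,0],[0,0,0],[0,0,0],[0,0,0],[0,0,0]], dp=[[0.005,0.0035,0],[0,0,-0.02],[0,0,-0.018],[0,0,-0.006],[0,0,0]], fingers=[0.01,0.01,0.01,0.01,0.01])

```text
clock: 9.98
position: [440.9, -18.8, 28.2]
ee_rot: [-0.216, 0.976, 0.0, 0.004]
contact_force: [0.4, 0.6, 0.7]
gripper_width: 20.4
```

```bash
python3 fit.py stand_38 45 434 -20 7 330
```

```text
9.975 [440.9 -18.8  28.2] [-2.156e-01  9.765e-01  2.000e-04  4.300e-03] 20.4
stand_38 0.71 [434.9 -21.2] resid 0.62 minus tcp [-6.  -2.5]
stand_38 0.68 [459.6 -11.1] resid 3.42 minus tcp [18.7  7.7]
```

Request:
servo_tool(turn=[[-0.001,0.006,0],[0,0,0],[0,0,0],[0,0,0],[0,0,0]], dp=[[-0.004,-0.002,-0.005],[0,0,-0.004],[0,0,-0.002],[0,0,0],[0,0,0]], fingers=[0.01,0.01,0.01,0.01,0.01])

```text
clock: 10.7
position: [437.5, -20.7, 17.8]
ee_rot: [-0.216, 0.976, 0.0, 0.003]
contact_force: [0.3, -0.2, -0.1]
gripper_width: 20.4
```

```bash
python3 -c "
from h import *
s=read_state();print(s['position'],s['contact_force'],s['joint_vel'].round(3),s['ee_rot'])"
```

```text
[437.47932921 -20.73473739  17.83186346] [ 0.26879121 -0.2472734  -0.128343  ] [-0.002  0.003  0.002 -0.001 -0.002 -0.   ] [-2.15628607e-01  9.76471575e-01  4.83140101e-04  2.70794301e-03]
```

Request:
servo_tool(turn=[[0,0,0],[0,0,0],[0,0,0],[0,0,0],[0,0,0]], dp=[[-0.001,0,-0.0015],[0,0,-0.0015],[0,0,-0.001],[0,0,0],[0,0,0]], fingers=[0.01,0.01,0.01,0.01,0.01])

```text
clock: 11.32
position: [436.9, -20.6, 14.8]
ee_rot: [-0.216, 0.976, 0.0, 0.003]
contact_force: [0.4, 0.2, -0.3]
gripper_width: 20.6
```

Request:
servo_tool(turn=[[0,0,0],[0,0,0],[0,0,0],[0,0,0],[0,0,0]], dp=[[0,0,0],[0,0,0],[0,0,0],[0,0,0],[0,0,0]], fingers=[0.022,0.024,0.028,0.035,0.045])

```text
clock: 11.95
position: [436.8, -20.6, 14.5]
ee_rot: [-0.216, 0.976, 0.0, 0.003]
contact_force: [0.1, -0.6, -0.4]
gripper_width: 45.2
```

Request:
servo_tool(turn=[[0,0,0],[0,0,0],[0,0,0],[0,0,0],[0,0,0]], dp=[[0,0,0.01],[0,0,0.03],[0,0,0.05],[0,0,0.06],[0,0,0.03]], fingers=[0.05,0.05,0.055,0.06,0.06])

```text
clock: 12.58
position: [434.1, -21.6, 200.5]
ee_rot: [-0.216, 0.976, -0.0, 0.0]
contact_force: [0.3, -0.2, -0.6]
gripper_width: 59.8
```

```bash
python3 w.py w6 stand_38:7 vial:25
```

```text
12.575 [434.1 -21.6 200.5] [-0.216  0.976 -0.     0.   ] 59.84862830235116
cam [362. -57. 344.] [ 0.28  0.13 -0.95] 62.970447170257245
stand_38 0.69 [569, 393, 47, 38] (array([507.1, 332.4]), 49.9, 63.6)
stand_38 0.3 [616, 285, 23, 55] (array([400.4, 298.5]), 40.3, 57.7)
vial 0.75 [305, 199, 25, 36] (array([438.1, -21.3]), 26.9, 31.5)
```

View pics/w6.png

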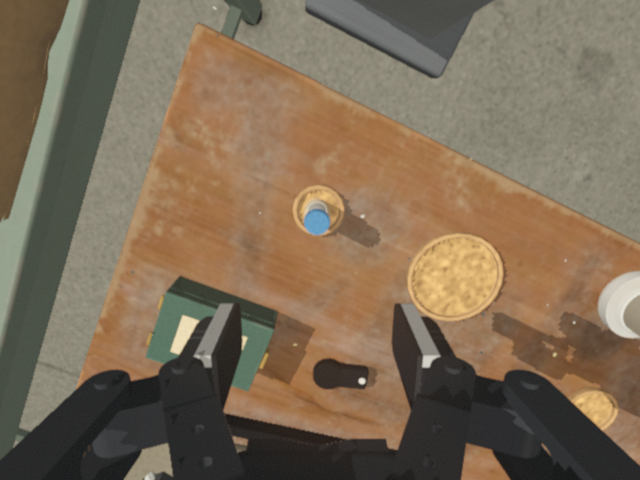

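The vial is seated upright in stand_38 (stand at (319,210), cap at (317,220)). Back for the small jar.

Request:
servo_tool(turn=[[0,0,0],[0,0,0],[0,0,0],[0,0,0],[0,0,0]], dp=[[-0.008,0.06,0.006],[-0.009,0.06,0.004],[-0.009,0.06,0],[-0.009,0.06,0],[-0.009,0.06,0]], fingers=[0.06,0.06,0.06,0.06,0.06])

```text
clock: 13.35
position: [384.7, 280.6, 205.1]
ee_rot: [-0.21, 0.978, -0.002, -0.004]
contact_force: [1.7, -0.0, 0.1]
gripper_width: 59.8
```

Request:
servo_tool(turn=[[0,0,0],[0,0,0],[0,0,0],[0,0,0],[0,0,0]], dp=[[0,0,0],[0,0,0],[0,0,0],[0,0,0],[0,0,0]], fingers=[0.06,0.06,0.06,0.06,0.06])

```text
clock: 13.98
position: [382.9, 279.8, 201.9]
ee_rot: [-0.211, 0.977, -0.004, -0.007]
contact_force: [0.2, -0.7, 0.4]
gripper_width: 60.0
```

```bash
python3 w.py w7 stand_38:7 small_jar:136
python3 - <<'E'
from h import *
s=read_state();d=get_image("wrist");T=wristT(s,d)
print(proj(d,[390,287,136],T),proj(d,[390,287,86],T))
a=d["img"].copy()
for z,D in((136,31),(86,48)):
    pts=np.array([proj(d,[390+D/2*np.cos(t),287+D/2*np.sin(t),z],T) for t in np.linspace(0,6.28,40)]).astype(int)
    cv2.polylines(a,[pts],True,(0,255,0),1)
cv2.imwrite("pics/w7c.png",cv2.resize(a[140:320,220:420,::-1],None,fx=3,fy=3))
E
```

```text
13.975 [382.9 279.8 201.9] [-0.211  0.977 -0.004 -0.007] 60.01801596603697
cam [312. 247. 346.] [ 0.27  0.12 -0.95] 62.970447170257245
stand_38 0.86 [285, 324, 58, 52] (array([513.3, 332.5]), 58.7, 60.9)
stand_38 0.86 [395, 386, 14, 41] (array([538.7, 446.1]), 32.3, 49.6)
stand_38 0.74 [283, 427, 53, 15] (array([616.1, 372.6]), 39.5, 61.5)
small_jar 0.67 [301, 230, 52, 77] (array([385.5, 284.5]), 38.5, 45.6)
[324.77291026 276.43482448] [323.61179037 248.92723519]
```

View pics/w7c.png

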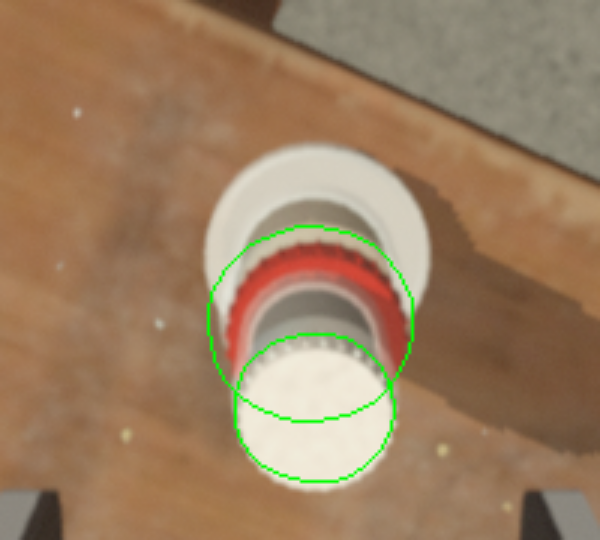

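Request:
servo_tool(turn=[[0.008,-0.009,0],[0,0,0],[0,0,0],[0,0,0],[0,0,0]], dp=[[0.006,0.006,0],[0,0,-0.02],[0,0,-0.02],[0,0,0],[0,0,0]], fingers=[0.06,0.06,0.06,0.06,0.06])

```text
clock: 14.8
position: [391.1, 288.8, 162.5]
ee_rot: [-0.212, 0.977, 0.001, 0.001]
contact_force: [-0.0, -0.3, 0.1]
gripper_width: 60.3
```

```bash
cat > st.py <<'E'
from h import *
from scipy.spatial.transform import Rotation as R
import sys
s=read_state();z=R.from_quat(s["ee_rot"]).as_matrix()[:,2]
y=R.from_quat(s["ee_rot"]).as_matrix()[:,1]
print(s["clock"],s["position"].round(1),"level turn",[round(float(z[1])*-1,4),round(float(z[0]),4)],"jaw deg",np.degrees(np.arctan2(y[1],y[0])).round(1),round(s["gripper_width"],1))
if len(sys.argv)>2:
    t=np.array(sys.argv[1:],float);print("to go",(t-s["position"][:len(t)]).round(1))
E
python3 st.py 391 287.5 98
```

```text
14.8 [391.1 288.8 162.5] level turn [-0.0018, 0.0017] jaw deg 114.4 60.3
to go [ -0.1  -1.3 -64.5]
```

Request:
servo_tool(turn=[[0,0,0],[0,0,0],[0,0,0],[0,0,0],[0,0,0]], dp=[[0,-0.001,-0.02],[0,0,-0.022],[0,0,-0.013],[0,0,-0.005],[0,0,0]], fingers=[0.056,0.052,0.048,0.045,0.042])

```text
clock: 15.42
position: [393.8, 290.9, 105.4]
ee_rot: [-0.212, 0.977, 0.004, 0.005]
contact_force: [0.5, 0.5, 0.2]
gripper_width: 42.3
```

```bash
python3 st.py 391 287.5 98
```

```text
15.425 [393.8 290.9 105.4] level turn [-0.0095, 0.0087] jaw deg 114.5 42.3
to go [-2.8 -3.4 -7.4]
```

Request:
servo_tool(turn=[[-0.006,0.006,0],[0,0,0],[0,0,0],[0,0,0],[0,0,0]], dp=[[-0.002,-0.0025,-0.003],[0,0,-0.002],[0,0,0],[0,0,0],[0,0,0]], fingers=[0.042,0.042,0.042,0.042,0.042])

```text
clock: 16.05
position: [392.4, 289.2, 101.7]
ee_rot: [-0.212, 0.977, 0.002, 0.003]
contact_force: [-0.8, -0.1, -0.3]
gripper_width: 41.7
```

```bash
python3 st.py 391 287.5 98
```

```text
16.05 [392.4 289.2 101.7] level turn [-0.0058, 0.0046] jaw deg 114.5 41.7
to go [-1.4 -1.7 -3.7]
```

Request:
servo_tool(turn=[[-0.003,0.003,0],[0,0,0],[0,0,0],[0,0,0],[0,0,0]], dp=[[-0.001,-0.0015,-0.002],[0,0,0],[0,0,0],[0,0,0],[0,0,0]], fingers=[0.042,0.04,0.037,0.035,0.033])

```text
clock: 16.68
position: [391.4, 287.8, 99.7]
ee_rot: [-0.213, 0.977, 0.001, 0.001]
contact_force: [-0.0, 0.8, 0.1]
gripper_width: 33.2
```

Request:
servo_tool(turn=[[0,0,0],[0,0,0],[0,0,0],[0,0,0],[0,0,0]], dp=[[0,0,0],[0,0,0],[0,0,0],[0,0,0],[0,0,0]], fingers=[0.03,0.02,0.02,0.02,0.02])

```text
clock: 17.3
position: [391.5, 287.9, 99.9]
ee_rot: [-0.213, 0.977, 0.001, 0.001]
contact_force: [0.1, -0.3, 1.2]
gripper_width: 32.7
```

Request:
servo_tool(turn=[[0,0,0],[0,0,0],[0,0,0],[0,0,0],[0,0,0]], dp=[[0,0,0.004],[0,0,0.01],[0,0,0.02],[0,0,0.02],[0,0,0.01]], fingers=[0.02,0.02,0.02,0.02,0.02])

```text
clock: 17.92
position: [390.7, 286.8, 166.3]
ee_rot: [-0.212, 0.977, 0.001, 0.0]
contact_force: [0.1, -0.8, -0.3]
gripper_width: 33.0
```

```bash
python3 st.py 515 333 98;  python3 - <<'E'
from h import *
d=get_image("side");cv2.imwrite("pics/s8.png",cv2.resize(d["img"][200:440,280:460,::-1],None,fx=2.5,fy=2.5))
E
```

```text
17.925 [390.7 286.8 166.3] level turn [-0.0011, 0.0001] jaw deg 114.5 33.0
to go [124.3  46.2 -68.3]
```

View pics/s8.png

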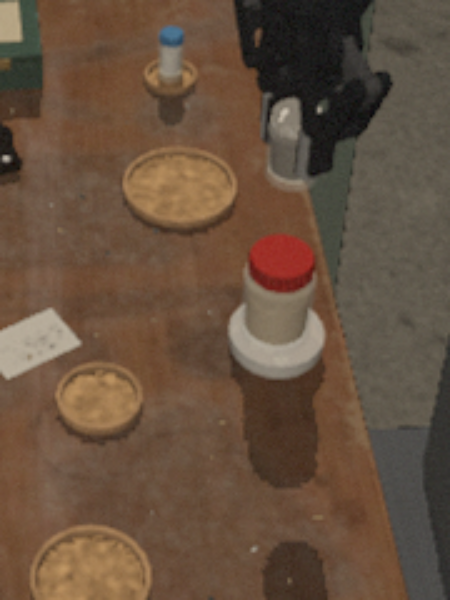

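The small jar is held upright; the large jar and dish are undisturbed. Moving to stand_50.

Request:
servo_tool(turn=[[0,0,0],[0,0,0],[0,0,0],[0,0,0],[0,0,0]], dp=[[0.035,0.013,0],[0.04,0.015,0],[0.035,0.013,-0.01],[0.012,0.004,-0.02],[0,0,-0.02]], fingers=[0.02,0.02,0.02,0.02,0.02])

```text
clock: 18.6
position: [516.7, 333.5, 116.2]
ee_rot: [-0.213, 0.977, 0.002, 0.002]
contact_force: [0.6, 0.1, -1.0]
gripper_width: 32.7
```

Request:
servo_tool(turn=[[0,0,0],[0,0,0],[0,0,0],[0,0,0],[0,0,0]], dp=[[0,0,-0.02],[0,0,-0.015],[0,0,0],[0,0,0],[0,0,0]], fingers=[0.02,0.02,0.02,0.02,0.02])

```text
clock: 19.23
position: [516.0, 332.6, 77.7]
ee_rot: [-0.212, 0.977, 0.001, -0.0]
contact_force: [-1.0, 1.1, 0.3]
gripper_width: 32.9
```

```bash
python3 st.py 515 333 17; python3 fit.py stand_50 57 515 333 7 285;python3 fit.py stand_64 71 525 470 7 320
```

```text
19.225 [516.  332.6  77.7] level turn [-0.0012, -0.001] jaw deg 114.5 32.9
to go [ -1.    0.4 -60.7]
19.225 [516.  332.6  77.7] [-2.125e-01  9.772e-01  7.000e-04 -4.000e-04] 32.9
stand_50 0.77 [513.  331.9] resid 0.63 minus tcp [-3.1 -0.7]
19.325 [516.1 332.6  77.8] [-2.125e-01  9.772e-01  8.000e-04 -2.000e-04] 32.6
```

Request:
servo_tool(turn=[[0,0,0],[0,0,0],[0,0,0],[0,0,0],[0,0,0]], dp=[[-0.0015,0,-0.015],[0,0,-0.02],[0,0,-0.012],[0,0,-0.003],[0,0,0]], fingers=[0.02,0.02,0.02,0.02,0.02])

```text
clock: 20.05
position: [513.8, 332.2, 24.3]
ee_rot: [-0.212, 0.977, 0.001, -0.001]
contact_force: [0.0, -0.3, 0.3]
gripper_width: 32.7
```

```bash
python3 st.py 514 332.3 17; python3 fit.py stand_50 57 515 333 7 330
```

```text
20.05 [513.8 332.2  24.3] level turn [-0.0009, -0.0017] jaw deg 114.5 32.7
to go [ 0.2  0.1 -7.3]
20.05 [513.8 332.2  24.3] [-2.123e-01  9.772e-01  6.000e-04 -7.000e-04] 32.7
stand_50 0.68 [514.2 332.5] resid 1.22 minus tcp [0.4 0.4]
```

Request:
servo_tool(turn=[[0,0,0],[0,0,0],[0,0,0],[0,0,0],[0,0,0]], dp=[[0,0,-0.003],[0,0,-0.002],[0,0,-0.001],[0,0,-0.001],[0,0,0]], fingers=[0.02,0.02,0.02,0.02,0.02])

```text
clock: 20.78
position: [514.7, 333.0, 18.8]
ee_rot: [-0.212, 0.977, 0.002, 0.001]
contact_force: [0.7, 0.7, -1.2]
gripper_width: 32.6
```

Request:
servo_tool(turn=[[0,0,0],[0,0,0],[0,0,0],[0,0,0],[0,0,0]], dp=[[0,0,0],[0,0,0],[0,0,0],[0,0,0],[0,0,0]], fingers=[0.034,0.036,0.04,0.048,0.058])

```text
clock: 21.4
position: [515.1, 333.4, 19.4]
ee_rot: [-0.213, 0.977, 0.002, 0.001]
contact_force: [0.0, -0.6, 0.2]
gripper_width: 58.3
```

Request:
servo_tool(turn=[[0,0,0],[0,0,0],[0,0,0],[0,0,0],[0,0,0]], dp=[[0,0,0.01],[0,0,0.03],[0,0,0.05],[0,0,0.05],[0,0,0.01]], fingers=[0.062,0.065,0.07,0.07,0.075])

```text
clock: 22.02
position: [514.5, 332.4, 175.6]
ee_rot: [-0.213, 0.977, 0.001, 0.001]
contact_force: [0.3, -0.5, -0.3]
gripper_width: 74.9
```

Request:
servo_tool(turn=[[0,0,0],[0,0,0],[0,0,0],[0,0,0],[0,0,0]], dp=[[-0.035,-0.013,0],[-0.045,-0.016,0],[-0.035,-0.013,0],[-0.01,-0.004,0],[0,0,0]], fingers=[0.075,0.075,0.075,0.075,0.075])

```text
clock: 22.65
position: [386.6, 284.8, 177.2]
ee_rot: [-0.212, 0.977, 0.003, 0.003]
contact_force: [-0.4, 0.7, 0.3]
gripper_width: 75.1
```

```bash
python3 w.py w9 stand_50:7 small_jar:30; python3 fit.py large_jar 45 390 287 86; python3 fit.py dish 65 390 287 16 ; python3 - <<'E'
from h import *
s=read_state();d=get_image("wrist");T=wristT(s,d)
m=cv2.inRange(cv2.cvtColor(d["img"],cv2.COLOR_RGB2HSV),(0,150,70),(7,255,255))|cv2.inRange(cv2.cvtColor(d["img"],cv2.COLOR_RGB2HSV),(172,150,70),(180,255,255))
n,l,st,ce=cv2.connectedComponentsWithStats(m)
for i in range(1,n):
    if st[i,4]>300: print(st[i],circ(d,l==i,86,T))
E
```

```text
22.65 [386.6 284.8 177.2] [-0.212  0.977  0.003  0.003] 75.08537771669123
cam [314. 249. 320.] [ 0.29  0.14 -0.95] 62.970447170257245
stand_50 0.93 [278, 325, 61, 48] (array([512.1, 332.2]), 49.7, 59.3)
stand_50 0.92 [51, 136, 112, 107] (array([441.4, 123.7]), 88.4, 90.5)
stand_50 0.74 [286, 436, 41, 8] (array([609.1, 373.2]), 26.3, 42.3)
small_jar 0.87 [290, 338, 33, 68] (array([517.2, 332.8]), 52.5, 68.9)
22.8 [387.6 285.4 176.8] [-0.2118  0.9773  0.0025  0.0026] 75.0
large_jar 0.77 [386.3 286.2] resid 3.12 minus tcp [-1.2  0.9]
22.9 [387.5 285.2 176.6] [-0.2116  0.9774  0.0023  0.0023] 75.1
dish 0.75 [391.5 290.2] resid 1.38 minus tcp [4. 5.]
[ 288  219   68   67 3443] (array([391.4, 288.9]), 42.8, 44.6)
```

View pics/w9.png

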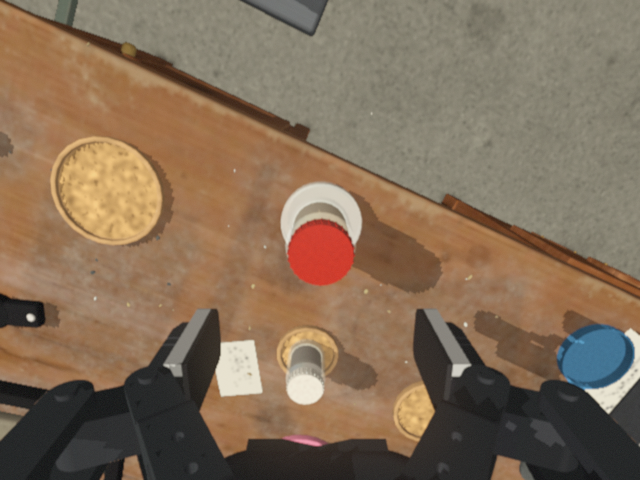

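The small jar is seated in stand_50 (stand at (308,352)). The red lid at (321,252) puts the large jar at about (391,288).

Request:
servo_tool(turn=[[0,0,0],[0,0,0],[0,0,0],[0,0,0],[0,0,0]], dp=[[0.003,0.002,0],[0,0,-0.03],[0,0,-0.03],[0,0,-0.01],[0,0,0]], fingers=[0.075,0.075,0.075,0.075,0.07])

```text
clock: 23.68
position: [392.5, 288.7, 105.7]
ee_rot: [-0.212, 0.977, 0.003, 0.004]
contact_force: [0.7, 0.5, 0.5]
gripper_width: 69.8
```

```bash
python3 st.py 391 288 48
```

```text
23.675 [392.5 288.7 105.7] level turn [-0.0075, 0.006] jaw deg 114.4 69.8
to go [ -1.5  -0.7 -57.7]
```

Request:
servo_tool(turn=[[-0.006,0.005,0],[0,0,0],[0,0,0],[0,0,0],[0,0,0]], dp=[[-0.002,-0.002,-0.015],[0,0,-0.02],[0,0,-0.015],[0,0,-0.005],[0,0,0]], fingers=[0.066,0.062,0.06,0.06,0.06])

```text
clock: 24.3
position: [391.8, 288.4, 50.7]
ee_rot: [-0.212, 0.977, 0.003, 0.003]
contact_force: [0.1, -0.1, -0.0]
gripper_width: 59.7
```

```bash
python3 st.py 391 288 48
```

```text
24.3 [391.8 288.4  50.7] level turn [-0.0061, 0.0046] jaw deg 114.5 59.7
to go [-0.8 -0.4 -2.7]
```

Request:
servo_tool(turn=[[-0.004,0.003,0],[0,0,0],[0,0,0],[0,0,0],[0,0,0]], dp=[[-0.001,-0.001,0],[0,0,0],[0,0,0],[0,0,0],[0,0,0]], fingers=[0.057,0.054,0.051,0.049,0.047])

```text
clock: 24.92
position: [391.6, 288.9, 52.7]
ee_rot: [-0.212, 0.977, 0.002, 0.003]
contact_force: [0.5, 0.3, -0.4]
gripper_width: 47.6
```

Request:
servo_tool(turn=[[0,0,0],[0,0,0],[0,0,0],[0,0,0],[0,0,0]], dp=[[0,0,0],[0,0,0],[0,0,0],[0,0,0],[0,0,0]], fingers=[0.04,0.035,0.03,0.03,0.03])

```text
clock: 25.55
position: [391.6, 288.8, 52.9]
ee_rot: [-0.212, 0.977, 0.002, 0.003]
contact_force: [-0.8, 0.7, 0.9]
gripper_width: 46.9
```

Request:
servo_tool(turn=[[0,0,0],[0,0,0],[0,0,0],[0,0,0],[0,0,0]], dp=[[0,0,0.004],[0,0,0.01],[0,0,0.025],[0,0,0.025],[0,0,0.01]], fingers=[0.03,0.03,0.03,0.03,0.03])

```text
clock: 26.18
position: [390.3, 286.8, 128.7]
ee_rot: [-0.212, 0.977, 0.001, 0.001]
contact_force: [-0.7, 0.4, -1.5]
gripper_width: 46.8
```

```bash
python3 st.py 525 470 48;  python3 - <<'E'
from h import *
d=get_image("side");cv2.imwrite("pics/s10.png",cv2.resize(d["img"][200:460,270:460,::-1],None,fx=2.2,fy=2.2))
E
```

```text
26.175 [390.3 286.8 128.7] level turn [-0.0018, 0.001] jaw deg 114.4 46.8
to go [134.7 183.2 -80.7]
```

View pics/s10.png

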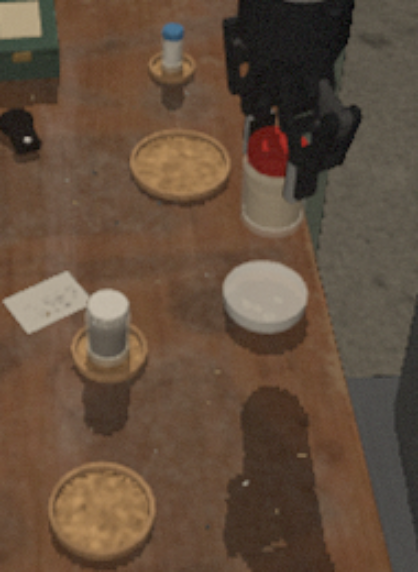

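Large jar held upright; the dish, small jar and vial are fine. Moving to stand_64.

Request:
servo_tool(turn=[[0,0,0],[0,0,0],[0,0,0],[0,0,0],[0,0,0]], dp=[[0.024,0.034,0],[0.034,0.046,0],[0.034,0.046,0],[0.028,0.038,0],[0.012,0.016,0]], fingers=[0.03,0.03,0.03,0.03,0.03])

```text
clock: 26.85
position: [523.3, 468.5, 124.9]
ee_rot: [-0.211, 0.978, -0.001, -0.002]
contact_force: [0.7, -0.0, -1.3]
gripper_width: 46.8
```

Request:
servo_tool(turn=[[0,0,0],[0,0,0],[0,0,0],[0,0,0],[0,0,0]], dp=[[0,0,-0.01],[0,0,-0.005],[0,0,0],[0,0,0],[0,0,0]], fingers=[0.03,0.03,0.03,0.03,0.03])

```text
clock: 27.48
position: [521.2, 466.0, 105.5]
ee_rot: [-0.21, 0.978, -0.003, -0.006]
contact_force: [-0.1, 0.4, -2.0]
gripper_width: 46.6
```

```bash
python3 st.py 525 470 40; python3 fit.py stand_64 71 525 470 7 290;python3 w.py w11
```

```text
27.475 [521.2 466.  105.5] level turn [0.0081, -0.0096] jaw deg 114.3 46.6
to go [  3.8   4.  -65.5]
27.475 [521.2 466.  105.5] [-0.2105  0.9776 -0.003  -0.0055] 46.6
stand_64 0.6 [526.  470.2] resid 0.61 minus tcp [4.8 4.3]
27.575 [521.4 466.1 105.6] [-0.21   0.978 -0.003 -0.005] 46.38357695907502
cam [450. 433. 250.] [ 0.27  0.12 -0.95] 62.970447170257245
```

View pics/w11.png

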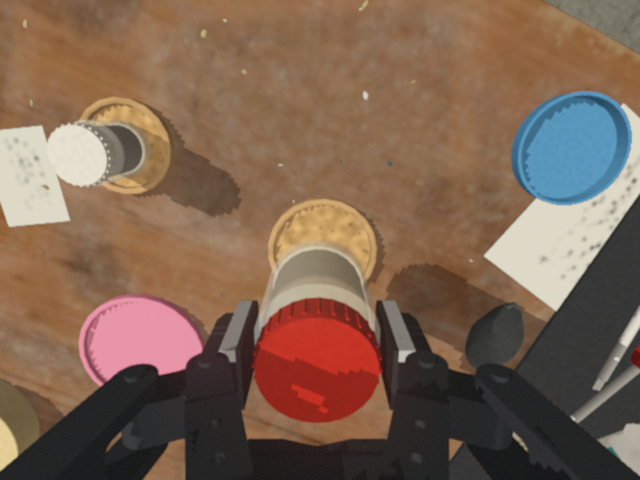

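Stand_64 shows at (323,245), fitted at (526,470). Correcting and descending.

Request:
servo_tool(turn=[[0.006,-0.007,0],[0,0,0],[0,0,0],[0,0,0],[0,0,0]], dp=[[0.004,0.0035,-0.01],[0,0,-0.02],[0,0,-0.015],[0,0,-0.004],[0,0,0]], fingers=[0.03,0.03,0.03,0.03,0.03])

```text
clock: 28.25
position: [526.1, 470.4, 54.0]
ee_rot: [-0.211, 0.978, -0.0, -0.0]
contact_force: [-0.4, -0.5, -1.3]
gripper_width: 47.1
```

```bash
python3 st.py 526 470.3 40; python3 fit.py stand_64 71 525 470 7 310
```

```text
28.25 [526.1 470.4  54. ] level turn [0.0004, -0.0008] jaw deg 114.3 47.1
to go [ -0.1  -0.1 -14. ]
28.25 [526.1 470.4  54. ] [-2.106e-01  9.776e-01 -1.000e-04 -4.000e-04] 47.1
stand_64 0.61 [526.1 470.3] resid 0.7 minus tcp [-0.1 -0.1]
```

Request:
servo_tool(turn=[[0,0,0],[0,0,0],[0,0,0],[0,0,0],[0,0,0]], dp=[[0,0,-0.005],[0,0,-0.004],[0,0,-0.002],[0,0,-0.001],[0,0,0]], fingers=[0.03,0.03,0.03,0.03,0.03])

```text
clock: 28.98
position: [526.8, 471.2, 43.4]
ee_rot: [-0.211, 0.978, 0.001, 0.001]
contact_force: [0.3, -1.0, -1.5]
gripper_width: 46.6
```

```bash
python3 st.py 526 470.3 40
```

```text
28.975 [526.8 471.2  43.4] level turn [-0.0026, 0.0016] jaw deg 114.3 46.6
to go [-0.8 -0.9 -3.4]
```

Request:
servo_tool(turn=[[0,0,0],[0,0,0],[0,0,0],[0,0,0],[0,0,0]], dp=[[-0.0005,-0.001,-0.002],[0,0,-0.001],[0,0,-0.0005],[0,0,0],[0,0,0]], fingers=[0.03,0.03,0.03,0.03,0.03])

```text
clock: 29.6
position: [526.4, 470.3, 40.0]
ee_rot: [-0.211, 0.978, 0.001, 0.001]
contact_force: [0.5, -0.3, -1.0]
gripper_width: 46.6
```

Request:
servo_tool(turn=[[0,0,0],[0,0,0],[0,0,0],[0,0,0],[0,0,0]], dp=[[0,0,0],[0,0,0],[0,0,0],[0,0,0],[0,0,0]], fingers=[0.048,0.05,0.055,0.06,0.07])

```text
clock: 30.22
position: [527.0, 470.9, 41.2]
ee_rot: [-0.211, 0.978, 0.002, 0.002]
contact_force: [0.7, -0.1, -0.0]
gripper_width: 69.8
```

Request:
servo_tool(turn=[[0,0,0],[0,0,0],[0,0,0],[0,0,0],[0,0,0]], dp=[[0,0,0.01],[0,0,0.03],[0,0,0.05],[0,0,0.04],[0,0,0.01]], fingers=[0.07,0.075,0.08,0.085,0.085])

```text
clock: 30.85
position: [526.7, 470.0, 186.9]
ee_rot: [-0.211, 0.977, 0.001, 0.002]
contact_force: [-0.9, 1.1, 0.3]
gripper_width: 85.3
```

Request:
servo_tool(turn=[[0,0,0],[0,0,0],[0,0,0],[0,0,0],[0,0,0]], dp=[[-0.034,-0.046,0],[-0.038,-0.052,0],[-0.034,-0.046,0],[-0.02,-0.027,-0.01],[-0.004,-0.006,-0.01]], fingers=[0.085,0.085,0.085,0.085,0.085])

```text
clock: 31.48
position: [392.1, 287.5, 164.7]
ee_rot: [-0.211, 0.978, 0.002, 0.002]
contact_force: [1.4, 0.3, -0.0]
gripper_width: 85.2
```

Request:
servo_tool(turn=[[0,0,0],[0,0,0],[0,0,0],[0,0,0],[0,0,0]], dp=[[0,0,-0.02],[0,0,-0.02],[0,0,-0.01],[0,0,0],[0,0,0]], fingers=[0.085,0.085,0.085,0.085,0.085])

```text
clock: 32.1
position: [393.3, 289.0, 112.4]
ee_rot: [-0.211, 0.977, 0.002, 0.002]
contact_force: [-0.2, 0.3, 0.6]
gripper_width: 84.9
```

```bash
python3 st.py 391 288 10; python3 fit.py dish 65 390 287 13;python3 w.py w12 dish:13 stand_64:7
```

```text
32.1 [393.3 289.  112.4] level turn [-0.0039, 0.0039] jaw deg 114.4 84.9
to go [  -2.3   -1.  -102.4]
32.1 [393.3 289.  112.4] [-0.2112  0.9774  0.0015  0.0023] 84.9
dish 0.8 [391.8 289.9] resid 0.64 minus tcp [-1.5  1. ]
32.2 [393.2 288.9 112.5] [-0.211  0.977  0.002  0.002] 85.56151302754338
cam [320. 254. 255.] [ 0.29  0.13 -0.95] 62.970447170257245
dish 0.91 [269, 186, 100, 97] (array([391.9, 290. ]), 66.4, 68.2)
stand_64 0.84 [409, 426, 35, 36] (array([516.5, 442.4]), 29.3, 41.7)
stand_64 0.69 [266, 362, 77, 59] (array([511.8, 331.5]), 50.8, 60.3)
```

View pics/w12.png

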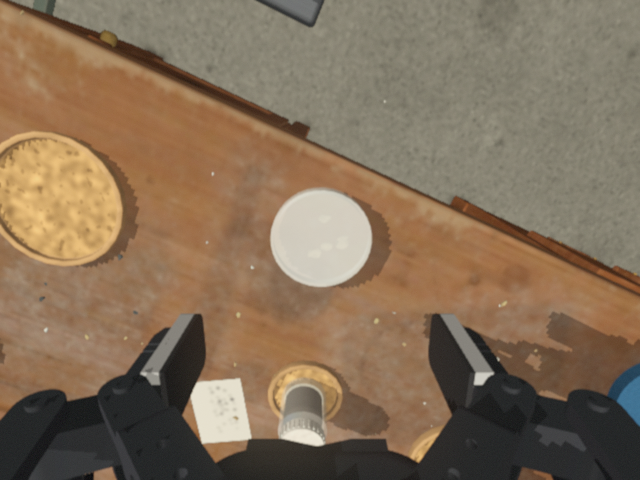

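Dish at (321,237), fitted centre (392,290); stand_50 with its jar is intact. Descending around the dish.

Request:
servo_tool(turn=[[-0.003,0.003,0],[0,0,0],[0,0,0],[0,0,0],[0,0,0]], dp=[[-0.0015,0.001,-0.015],[0,0,-0.025],[0,0,-0.025],[0,0,-0.008],[0,0,0]], fingers=[0.085,0.085,0.085,0.085,0.085])

```text
clock: 32.98
position: [391.1, 289.7, 36.1]
ee_rot: [-0.211, 0.977, 0.001, 0.001]
contact_force: [0.4, 0.6, -0.4]
gripper_width: 84.8
```

```bash
python3 st.py 391.9 290 1;python3 fit.py dish 65 390 287 13
```

```text
32.975 [391.1 289.7  36.1] level turn [-0.0017, 0.0009] jaw deg 114.4 84.8
to go [  0.8   0.3 -35.1]
32.975 [391.1 289.7  36.1] [-2.110e-01  9.775e-01  7.000e-04  6.000e-04] 84.8
dish 0.93 [392.1 290.1] resid 1.14 minus tcp [1.  0.4]
```

Request:
servo_tool(turn=[[0,0,0],[0,0,0],[0,0,0],[0,0,0],[0,0,0]], dp=[[0.001,0,-0.012],[0,0,-0.01],[0,0,-0.006],[0,0,-0.002],[0,0,0]], fingers=[0.085,0.085,0.085,0.085,0.082])

```text
clock: 33.7
position: [393.2, 291.0, 6.2]
ee_rot: [-0.211, 0.977, 0.002, 0.003]
contact_force: [-0.0, 0.7, 0.2]
gripper_width: 82.3
```

```bash
python3 st.py 391.9 290 1
```

```text
33.7 [393.2 291.    6.2] level turn [-0.0059, 0.004] jaw deg 114.4 82.3
to go [-1.3 -1.  -5.2]
```

Request:
servo_tool(turn=[[-0.005,0.003,0],[0,0,0],[0,0,0],[0,0,0],[0,0,0]], dp=[[-0.001,-0.001,-0.003],[0,0,-0.002],[0,0,-0.0005],[0,0,0],[0,0,0]], fingers=[0.08,0.077,0.074,0.072,0.07])

```text
clock: 34.33
position: [392.4, 290.3, 0.9]
ee_rot: [-0.211, 0.977, 0.001, 0.001]
contact_force: [0.2, -0.5, 0.4]
gripper_width: 70.0
```

```bash
python3 st.py 391.9 290 1; python3 -c "
from h import *
s=read_state();print(s['contact_force'].round(1))
d=get_image('side');cv2.imwrite('pics/s13.png',cv2.resize(d['img'][260:360,340:440,::-1],None,fx=5,fy=5,interpolation=2))"
```

```text
34.325 [392.4 290.3   0.9] level turn [-0.0017, 0.0016] jaw deg 114.4 70.0
to go [-0.5 -0.3  0.1]
[ 0.2 -0.5  0.4]
```

View pics/s13.png

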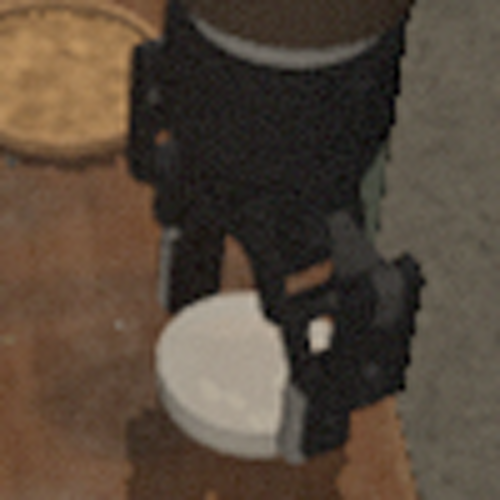

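The front pad lies alongside the dish, overlapping its side. Closing and lifting.

Request:
servo_tool(turn=[[0,0,0],[0,0,0],[0,0,0],[0,0,0],[0,0,0]], dp=[[0,0,0],[0,0,0],[0,0,0],[0,0,0],[0,0,0]], fingers=[0.067,0.064,0.06,0.055,0.05])

```text
clock: 35.0
position: [392.4, 290.5, 2.1]
ee_rot: [-0.211, 0.977, 0.001, 0.001]
contact_force: [-0.1, 0.1, -0.5]
gripper_width: 61.0
```

Request:
servo_tool(turn=[[0,0,0],[0,0,0],[0,0,0],[0,0,0],[0,0,0]], dp=[[0,0,0],[0,0,0.005],[0,0,0.015],[0,0,0.02],[0,0,0.01]], fingers=[0.05,0.05,0.05,0.05,0.05])

```text
clock: 35.62
position: [391.8, 289.6, 52.7]
ee_rot: [-0.211, 0.977, -0.0, -0.0]
contact_force: [-0.3, 0.8, -1.1]
gripper_width: 61.3
```

```bash
python3 st.py 442 123 60; python3 fit.py stand_81 88 442 123; python3 fit.py dish 65 390 287 65; python3 -c "
from h import *
d=get_image('side')
for r in regions_of('dish','side')[:2]:print(r['score'],r['box'])"
```

```text
35.625 [391.8 289.6  52.7] level turn [0.0005, 0.0001] jaw deg 114.4 61.3
to go [  50.2 -166.6    7.3]
35.625 [391.8 289.6  52.7] [-2.111e-01  9.775e-01 -3.000e-04 -0.000e+00] 61.3
stand_81 0.65 [439.3 125.5] resid 0.23 minus tcp [  47.5 -164.1]
35.725 [392.  289.8  52.7] [-2.112e-01  9.774e-01  1.000e-04  4.000e-04] 61.2
dish 0.63 [391.4 288.1] resid 1.26 minus tcp [-0.6 -1.7]
0.87 [371.7, 298.9, 35.8, 29.7]
0.27 [307.0, 329.0, 21.2, 33.7]
```

Request:
servo_tool(turn=[[0,0,0],[0,0,0],[0,0,0],[0,0,0],[0,0,0]], dp=[[0.007,-0.024,0.006],[0.014,-0.045,0.004],[0.014,-0.046,0],[0.011,-0.036,0],[0.004,-0.012,0]], fingers=[0.05,0.05,0.05,0.05,0.05])

```text
clock: 36.55
position: [440.9, 121.7, 58.0]
ee_rot: [-0.213, 0.977, -0.003, -0.004]
contact_force: [0.5, 1.1, -0.6]
gripper_width: 61.4
```

Request:
servo_tool(turn=[[0,0,0],[0,0,0],[0,0,0],[0,0,0],[0,0,0]], dp=[[0,0,0],[0,0,0],[0,0,0],[0,0,0],[0,0,0]], fingers=[0.05,0.05,0.05,0.05,0.05])

```text
clock: 37.17
position: [440.7, 124.0, 57.4]
ee_rot: [-0.214, 0.977, -0.003, -0.004]
contact_force: [-0.4, -0.4, 0.3]
gripper_width: 61.4
```

```bash
python3 st.py 441.7 123 4; python3 fit.py stand_81 88 442 123 7 290; python3 w.py w14
```

```text
37.175 [440.7 124.   57.4] level turn [0.0071, -0.0062] jaw deg 114.8 61.4
to go [  1.   -1.  -53.4]
37.175 [440.7 124.   57.4] [-0.2144  0.9767 -0.0028 -0.0038] 61.4
stand_81 0.8 [442.  122.8] resid 0.8 minus tcp [ 1.3 -1.2]
37.275 [440.7 123.9  57.5] [-0.214  0.977 -0.003 -0.004] 61.44314880997783
cam [369.  90. 201.] [ 0.28  0.12 -0.95] 62.970447170257245
```

View pics/w14.png

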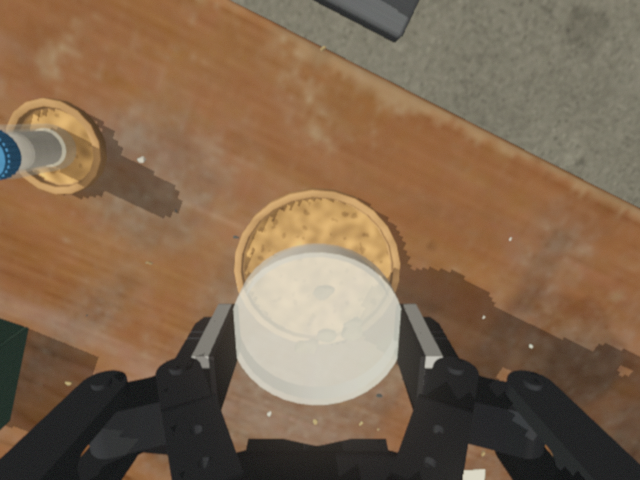

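Dish is held level over stand_81 (rim 235–400 px, fitted (442,123)). Lowering.

Request:
servo_tool(turn=[[0.006,-0.005,0],[0,0,0],[0,0,0],[0,0,0],[0,0,0]], dp=[[0.001,-0.001,-0.012],[0,0,-0.015],[0,0,-0.008],[0,0,-0.002],[0,0,0]], fingers=[0.05,0.05,0.05,0.05,0.05])

```text
clock: 37.95
position: [442.6, 123.2, 20.2]
ee_rot: [-0.214, 0.977, -0.0, 0.0]
contact_force: [0.0, 0.7, -0.5]
gripper_width: 61.1
```

```bash
python3 st.py 442 123 5; python3 fit.py stand_81 88 442 123 7 290
```

```text
37.95 [442.6 123.2  20.2] level turn [-0.0002, 0.0009] jaw deg 114.8 61.1
to go [ -0.6  -0.2 -15.2]
37.95 [442.6 123.2  20.2] [-2.143e-01  9.768e-01 -0.000e+00  5.000e-04] 61.1
stand_81 0.85 [442.  122.9] resid 1.34 minus tcp [-0.6 -0.3]
```

Request:
servo_tool(turn=[[0,0,0],[0,0,0],[0,0,0],[0,0,0],[0,0,0]], dp=[[-0.0005,0,-0.005],[0,0,-0.004],[0,0,-0.003],[0,0,-0.001],[0,0,0]], fingers=[0.05,0.05,0.05,0.05,0.05])

```text
clock: 38.67
position: [442.4, 123.5, 7.0]
ee_rot: [-0.214, 0.977, 0.0, 0.001]
contact_force: [-0.8, -0.6, -0.5]
gripper_width: 61.1
```

```bash
python3 st.py 442 123 5
```

```text
38.675 [442.4 123.5   7. ] level turn [-0.0012, 0.0024] jaw deg 114.8 61.1
to go [-0.4 -0.5 -2. ]
```

Request:
servo_tool(turn=[[0,0,0],[0,0,0],[0,0,0],[0,0,0],[0,0,0]], dp=[[0,0,-0.001],[0,0,-0.0005],[0,0,0],[0,0,0],[0,0,0]], fingers=[0.05,0.05,0.062,0.065,0.07])

```text
clock: 39.3
position: [442.7, 123.7, 5.7]
ee_rot: [-0.214, 0.977, 0.0, 0.002]
contact_force: [0.6, -0.4, 0.6]
gripper_width: 70.0
```

Request:
servo_tool(turn=[[0,0,0],[0,0,0],[0,0,0],[0,0,0],[0,0,0]], dp=[[0,0,0],[0,0,0],[0,0,0.005],[0,0,0.03],[0,0,0.04]], fingers=[0.078,0.085,0.085,0.085,0.085])

```text
clock: 39.92
position: [440.8, 122.4, 80.5]
ee_rot: [-0.214, 0.977, -0.001, -0.002]
contact_force: [0.7, -0.1, 0.4]
gripper_width: 84.4
```

Request:
servo_tool(turn=[[0,0,0],[0,0,0],[0,0,0],[0,0,0],[0,0,0]], dp=[[0,0,0.05],[0,0,0.05],[0,0,0.04],[0,0,0.01],[0,0,0]], fingers=[0.085,0.085,0.085,0.085,0.085])

```text
clock: 40.55
position: [440.3, 122.1, 239.4]
ee_rot: [-0.214, 0.977, 0.001, 0.001]
contact_force: [0.7, 0.8, -0.2]
gripper_width: 84.7
```

```bash
python3 st.py 442 123 5; python3 fit.py stand_81 88 442 123 7; python3 fit.py dish 65 442 123 16; python3 - <<'E'
from h import *
d=get_image("top");a=d["img"][185:345,160:480,::-1];cv2.imwrite("pics/t.png",a)
e=get_image("side");b=e["img"][180:480,200:440,::-1]
w=get_image("wrist")["img"][:,:,::-1]
A=cv2.resize(a,(480,240),interpolation=2);B=cv2.resize(b,(320,400),interpolation=2)
o=np.zeros((600,800,3),np.uint8);o[:240,:480]=A;o[:400,480:]=B;o[240:600,:480]=cv2.resize(w,(480,360));cv2.imwrite("pics/fin.png",o)
for q in("slide_case","loupe"):
    for c,D in(("top",d),("side",e)):
        print(q,c,[[int(x) for x in r["box"]] for r in search_frame(q,c)[:1]])
E
```

```text
40.55 [440.3 122.1 239.4] level turn [-0.0017, 0.0027] jaw deg 114.8 84.7
to go [   1.7    0.9 -234.4]
40.55 [440.3 122.1 239.4] [-2.143e-01  9.768e-01  5.000e-04  1.500e-03] 84.7
stand_81 0.9 [442.  123.2] resid 0.65 minus tcp [1.7 1.1]
40.65 [439.9 121.8 238.2] [-2.143e-01  9.768e-01 -0.000e+00  3.000e-04] 84.9
dish 0.8 [442.3 122.2] resid 0.44 minus tcp [2.4 0.4]
slide_case top [[434, 194, 26, 38]]
slide_case side [[260, 197, 37, 39]]
loupe top []
loupe side [[343, 210, 9, 20]]
```

Viewer limit reached, so I'll check by numbers: predicted versus detected boxes for each container seated on its stand.

```bash
python3 - <<'E'
from h import *
s=read_state();w=get_image("wrist");Tw=wristT(s,w)
def box(d,x,y,z0,h,D,T=None):
    t=np.linspace(0,6.28,60);P=np.array([proj(d,[x+D/2*np.cos(a),y+D/2*np.sin(a),z],T) for a in t for z in(z0,z0+h)])
    lo,hi=P.min(0),P.max(0);return [int(round(v)) for v in(*lo,*(hi-lo))]
e=get_image("side")
for q,x,y,h,D in(("vial",435.5,-20.8,45,22),("small_jar",514.3,332.5,50,34),("large_jar",526.1,470.3,70,48),("dish",442,123,16,65)):
    for c,d,T in(("side",e,None),("wrist",w,Tw)):
        print(q,c,"expect",box(d,x,y,3,h,D,T),[(round(r["score"],2),[int(round(v)) for v in r["box"]]) for r in search_frame(q,c)[:3]])
m=0
for q in("loupe","slide_case"):
    print(q,[(round(r["score"],2),[int(v) for v in r["box"]]) for r in search_frame(q,"side")],[(round(r["score"],2),[int(v) for v in r["box"]]) for r in search_frame(q,"wrist")])
o=cv2.imread("pics/side0.png")[:,:,::-1].astype(int)
n=e["img"].astype(int)
for k,(l,t,ww,hh) in dict(loupe=(267,250,22,19),case=(264,194,36,45)).items(): print(k,"mean change",abs(o-n)[t-3:t+hh+3,l-3:l+ww+3].mean().round(1))
E
```

```text
vial side expect [344, 210, 11, 23] [(0.57, [345, 211, 5, 20])]
vial wrist expect [149, 117, 43, 28] [(0.59, [532, 358, 60, 36])]
small_jar side expect [310, 330, 21, 37] [(0.41, [343, 211, 10, 18])]
small_jar wrist expect [447, 322, 51, 56] [(0.44, [476, 330, 2, 2])]
large_jar side expect [299, 387, 34, 58] [(0.95, [298, 390, 37, 54]), (0.54, [262, 196, 36, 41]), (0.17, [332, 264, 40, 26])]
large_jar wrist expect [538, 369, 87, 84] [(0.76, [542, 372, 47, 29])]
dish side expect [335, 257, 34, 28] [(0.74, [335, 259, 34, 26]), (0.34, [301, 349, 37, 26])]
dish wrist expect [284, 166, 69, 70] [(0.71, [283, 168, 65, 70]), (0.71, [151, 120, 41, 24]), (0.63, [270, 153, 94, 90])]
loupe [(0.85, [267, 248, 21, 19]), (0.2, [330, 261, 41, 28])] []
slide_case [(0.91, [261, 195, 38, 42])] [(0.85, [19, 198, 139, 112]), (0.5, [533, 360, 59, 33])]
loupe mean change 3.5
case mean change 2.6
```

```bash
python3 - <<'E'
from h import *
e=get_image("side");g=cv2.cvtColor(e["img"],cv2.COLOR_RGB2HSV)[320:375,300:345]
m=cv2.inRange(g,(0,0,150),(180,60,255));n,l,st,ce=cv2.connectedComponentsWithStats(m)
for i in range(1,n):
    if st[i,4]>40:print(st[i],onz(e,ce[i]+[300,320],53).round(1))
print([(round(r["score"],2),r["box"]) for r in search_frame("small_jar","side")])
print(read_state()["joint_vel"].round(3)); job_done()
E
```

```text
[  0   3  29  23 347] [526.  329.4  53. ]
[(0.95, [310.2, 333.5, 19.1, 29.4])]
[-0.002 -0.001 -0.    -0.001  0.001  0.   ]
the job is handed in; nothing more can be done
```

I took the stack apart and set the vial, small jar, large jar and dish on the 38, 50, 64 and 81 mm stands. I handed the job in at about 41 s on the robot's clock, with the gripper open about 240 mm above the desk. It reported no verdict.

**Containers:**
- **Dish:** the wrist camera's fit put it about 1 mm from the centre of its stand.
- **Vial, large jar and dish:** their boxes in the side picture were within about 4 px of where seated, upright containers should appear. The one exception was the vial's box, which came out about half the expected width.
- **Small jar:** the detector missed it in the first final check and found it where expected in the second (score 0.95). A colour check for its lid gave a position 12 mm off in x, but that patch was wider than the lid, so I put no weight on it. Earlier pictures showed the jar upright in its stand.

**Slide box and loupe:** both were in their starting positions in the side picture, to within 3 px. In the last top picture the loupe wasn't found and the slide box looked cut off, probably because the arm was in the way.

**Not checked by eye:** the picture limit stopped me viewing a final overview, so these last checks are by numbers only. I had seen the vial and small jar standing on their stands after release, but not the large jar or dish.

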